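# Find the rocking corner of the levelling plate and press its shim flat

## Task

The square plate under the loose jar pad rocks: one of its four corners gives way under a light push and springs back. Press on the plate's corners with your fingertips until you have found that corner and felt it go fully down, then push the tongue of the hinged shim beside that same corner down until it lies flat on the base board. Leave the other three shims standing, and do not pick up or shift the plate, the pad or anything else.

Things in the scene. Friction and masses are not known exactly. Their poses are not given: they have to be found in the camera images.
- bed: Grey base board, 170 (x) x 280 (y) x 8 mm, fixed to the bench; it carries the plate, feet and shims. Origin: centre of its underside, on the bench top; x points to its back edge, y to its left edge (turned at most 15 degrees from the room's axes). Six studs, 41 mm high, stand round the plate's edges, none at a corner, and keep it from sliding.
- plate: Aluminium plate, 156 x 156 x 10 mm, 0.8 kg, loose on four feet that look alike, level, its top 44 mm above the bench. Origin: centre of its underside; axes as the bed's. Three feet are rigid; which is the fourth differs each time. Pressed over it, the plate starts to give at about 2.5 N, is fully down (4 mm there, 0.05 rad tilt) by about 5 N, and springs back when let go.
- corner_fl (a point): Point on the top face of the plate over the front left foot, 54 mm in x and in y from the plate's centre: the place to press that corner.
- corner_fr (a point): Point on the top face of the plate over the front right foot, 54 mm in x and in y from the plate's centre: the place to press that corner.
- corner_bl (a point): Point on the top face of the plate over the back left foot, 54 mm in x and in y from the plate's centre: the place to press that corner.
- corner_br (a point): Point on the top face of the plate over the back right foot, 54 mm in x and in y from the plate's centre: the place to press that corner.
- tongue_fl (a joint): Angle of the front left corner's steel shim above its flat position: 0 is flat on the bed, 0.55 to 0.7 rad at the start (standing up), 0.75 at most. It turns stiffly and stays where it is left; pressing at the pad point takes about 6 N. Once flat, a heel on its inner end props that corner of the plate, which then no longer gives.
- tongue_fr (a joint): Angle of the front right corner's steel shim above its flat position: 0 is flat on the bed, 0.55 to 0.7 rad at the start (standing up), 0.75 at most. It turns stiffly and stays where it is left; pressing at the pad point takes about 6 N. Once flat, a heel on its inner end props that corner of the plate, which then no longer gives.
- tongue_bl (a joint): Angle of the back left corner's steel shim above its flat position: 0 is flat on the bed, 0.55 to 0.7 rad at the start (standing up), 0.75 at most. It turns stiffly and stays where it is left; pressing at the pad point takes about 6 N. Once flat, a heel on its inner end props that corner of the plate, which then no longer gives.
- tongue_br (a joint): Angle of the back right corner's steel shim above its flat position: 0 is flat on the bed, 0.55 to 0.7 rad at the start (standing up), 0.75 at most. It turns stiffly and stays where it is left; pressing at the pad point takes about 6 N. Once flat, a heel on its inner end props that corner of the plate, which then no longer gives.
- pad_fl (a point): Point on the top of the front left shim's tongue, 36 mm from its hinge; moves with it. The tongue, a steel strip 28 mm wide, 4 mm thick, reaches 52 mm to the bed's left (+y) from its hinge line (along x, 16 mm above the bench, 80 mm from the bed's centre line, same x as that corner point). Flat: top 12 mm above the bench, this point 116 mm from the centre line.
- pad_fr (a point): Point on the top of the front right shim's tongue, 36 mm from its hinge; moves with it. The tongue, a steel strip 28 mm wide, 4 mm thick, reaches 52 mm to the bed's right (-y) from its hinge line (along x, 16 mm above the bench, 80 mm from the bed's centre line, same x as that corner point). Flat: top 12 mm above the bench, this point 116 mm from the centre line.
- pad_bl (a point): Point on the top of the back left shim's tongue, 36 mm from its hinge; moves with it. The tongue, a steel strip 28 mm wide, 4 mm thick, reaches 52 mm to the bed's left (+y) from its hinge line (along x, 16 mm above the bench, 80 mm from the bed's centre line, same x as that corner point). Flat: top 12 mm above the bench, this point 116 mm from the centre line.
- pad_br (a point): Point on the top of the back right shim's tongue, 36 mm from its hinge; moves with it. The tongue, a steel strip 28 mm wide, 4 mm thick, reaches 52 mm to the bed's right (-y) from its hinge line (along x, 16 mm above the bench, 80 mm from the bed's centre line, same x as that corner point). Flat: top 12 mm above the bench, this point 116 mm from the centre line.
- feeler_fl (a joint): How far the front left tell-tale pin has been pushed down, m. Steel pin 6 mm thick under the plate beside the front left foot, its top 0.5 mm below the plate; 0 at the start; a corner that gives way pushes its pin down about 4 mm, and the pin stays there when the plate springs back. At a firm corner it stays below 1 mm.
- feeler_fr (a joint): How far the front right tell-tale pin has been pushed down, m. Steel pin 6 mm thick under the plate beside the front right foot, its top 0.5 mm below the plate; 0 at the start; a corner that gives way pushes its pin down about 4 mm, and the pin stays there when the plate springs back. At a firm corner it stays below 1 mm.
- feeler_bl (a joint): How far the back left tell-tale pin has been pushed down, m. Steel pin 6 mm thick under the plate beside the back left foot, its top 0.5 mm below the plate; 0 at the start; a corner that gives way pushes its pin down about 4 mm, and the pin stays there when the plate springs back. At a firm corner it stays below 1 mm.
- feeler_br (a joint): How far the back right tell-tale pin has been pushed down, m. Steel pin 6 mm thick under the plate beside the back right foot, its top 0.5 mm below the plate; 0 at the start; a corner that gives way pushes its pin down about 4 mm, and the pin stays there when the plate springs back. At a firm corner it stays below 1 mm.
- pad: Dark round jar pad, 95 mm across, 28 mm high, lying loose on the middle of the plate. Origin: centre of its underside. Leave it there.
- weight: Brass knob weight, 30 mm across, 40 mm high, loose on the bed between the two left tongues. Origin: centre of its underside. Leave it.
- small_weight: Brass knob weight, 24 mm across, 30 mm high, loose on the bed between the two right tongues. Origin: centre of its underside. Leave it.
- screwdriver: Screwdriver with a red handle, 181 mm long, 27 mm thick, on the bench at the right. Leave it.

How it is judged:
By the outcome, as a careful person would: the job done as asked, in the order asked, and still so for the second after the job is handed in, with the robot touching nothing.
It also fails if it takes over 48 s, if anything falls off the work surface, if the arm or the gripper's body presses on something with over 40 N, if the wrist force passes 120 N, or if a joint passes its speed limit or range.

## Robot

A 6-joint arm with a two-finger parallel gripper is mounted at the origin on a cart in front of the work surface, level with it; the furniture and walls round the work are solid. World frame = base frame: x ahead of the robot, y to its left, z up, the work surface at z = 0. Lengths are in mm, angles in rad, forces in N, time in s.
With the tool pointing down it reaches from about 225 to 875 mm from the base axis. Payload 3.4 kg.
Tool frame: the origin (TCP) lies midway between the tips of the shut fingers; the grasp point (between the pads) lies 19 mm behind it (env.grasp_offset is the distance from the TCP to the grasp point, in mm); z points along the fingers, y is the direction in which the jaws open and shut (so a half turn about z gives the same grasp; the last joint's range is limited). The gripper opens to 85 mm and grips with 20 to 120 N. Pads are 22 mm wide; open, the fingers measure 114 mm over their backs; the gripper's body (76 mm by 85 mm) begins 54 mm behind the grasp point. The pads swing forward as they close: fully open they stand 13 mm farther back than shut.
Start: joints at [-1.324, 0.276, 1.505, -0, 1.361, -0.121], TCP at [206.75, -536.579, 231.328] pointing down, gripper open.
Joint ranges: [-2.89, 2.89], [-0.75, 2.08], [0.22, 2.7], [-1.18, 4.32], [0.11, 2.71], [-2.7, 2.7]. Speed limits (rad/s): [2.57, 2.57, 3.14, 3.14, 3.14, 3.14].

## Interface

Orientations are given as a unit quaternion [x, y, z, w].
In Python, from plant import sensors, camera, hand_in, env gives the robot as it stands.
- The arm moves only by the tool drive_tool, never from a script. Its argument "steps" is a list of rows, each a list of 7 numbers: the turn, a rotation vector about the tool's x, y, z in rad, then the shift along the tool's x, y, z in mm, then the closure, from 0 (fully open) to 1 (shut). In form: [[rx, ry, rz, dx, dy, dz, fingers], ...]. A call has exactly 10 rows; each row shifts and turns the commanded pose from where the row before left it, along the tool's axes as they then stand; what a row does not reach is not made up. A row lasts 1/8 s, in which the tool goes at most 62.5 mm and 10.7 degrees, less where a joint would pass 70% of its speed; a pose out of reach is approached as far as the arm can. A call is refused whole if a number of a shift passes 62.5 or a number of a turn 0.188, either way. A call with a gripper value outside its range is refused whole. The fingers move at their own pace and stop on an object; "newtons" is the grip in N (left out, the last holds). Time passes only in rows, so rows that do not move let the fingers close, or fill a call up. It gives the time, the measured TCP pose, the force and the opening at its end, in the units of the state.
- sensors.get_state(): the state, without advancing time (a new reading comes with each control period).
- camera(name): name is "side" or "top" or "wrist"; returns a dict with "color" (420x560x3 uint8, blue, green, red), "fx", "fy", "cx", "cy" (pixels), "k1" (the pictures are not rectified: a ray, as slopes to the right and down, at radius r is drawn at 1 + k1 r^2 times it, then the intrinsics apply), "rvec" (rotation vector, rad) and "tvec" (3), from world to camera coordinates, as OpenCV has them. Camera axes: x right, y down, z forward; pixel columns grow to the right and rows downward; lengths in mm; the calibration is good to about 2 mm. A picture is of the moment at which its call begins. There is no depth.
- hand_in(): hands the job in, once; it reports no verdict.
The state is a dict: "time_s": time; "qpos": joint angles; "joint_vel": joint speeds; "joint_efforts": joint torques, N m; "eef_pos": TCP position; "eef_rot": TCP orientation; "ft_force": force on the tool from outside, world axes, zero at the start; "torque": the same for the moment, N m; "gripper_width": finger opening in mm.
Only numpy, scipy, OpenCV 4.12 (cv2) and the standard library are available. Lean on these libraries where they do the work, as an engineer would, in place of code of your own. Each camera call takes 0.05 s, during which the arm holds its last target. There are 200 camera calls.

## Working session

There is one attempt and no reset: what is moved stays moved. The work goes in short steps, Python scripts to look and compute and a tool call to move; the robot and the scene stay as the last step left them, time stands still between calls to the robot, and variables do not carry over. Pictures are saved under pics/ and viewed, about 8 in all and at most 12, crops included, and the job is handed in when it is done.

Besides the shell and the picture viewer there is one more tool, called after ">>>" as name([rows], argument=value, ...), one row to a line, values as JSON. drive_tool: Moves the arm, as the interface text tells. Its arguments: {"type":"object","properties":{"steps":{"type":"array","items":{"type":"array","items":{"type":"number"}}},"newtons":{"type":"number"}},"required":["steps"]}

```bash
mkdir -p pics; ls
python3 - <<'E'
from plant import sensors,camera,env
import cv2,pickle,numpy as np
s=sensors.get_state();print(s)
d={}
for n in("top","side"):
    c=camera(n);d[n]=c;cv2.imwrite(f"pics/{n}0.png",c["color"]);print(n,{k:v for k,v in c.items() if k!="color"})
pickle.dump(d,open("cal.pkl","wb"))
E
```

```text
pics
{'time_s': 0.0, 'qpos': array([-1.32400854e+00,  2.76546941e-01,  1.50615891e+00, -2.70654719e-05,
        1.36070790e+00, -1.21018694e-01]), 'joint_vel': array([ 0.00062863, -0.00010804,  0.00033132, -0.00061997, -0.00039236,
       -0.0003208 ]), 'joint_efforts': array([ 1.45568283e-03, -4.16768324e+01, -2.45803356e+01, -1.20976974e-04,
        1.09784631e-02, -9.14711720e-07]), 'eef_pos': array([ 206.59290196, -536.01476318,  230.45685597]), 'eef_rot': array([ 9.83136479e-01,  1.82871089e-01, -7.04279177e-05, -9.07913408e-04]), 'ft_force': array([ 0.33243733,  0.55410627, -0.20402379]), 'torque': array([ 0.01615016,  0.06516885, -0.02376989]), 'gripper_width': 85.36006338297585}
top {'fx': 529.2862487566421, 'fy': 529.2862487566421, 'cx': 284.5467782218673, 'cy': 200.9969068479317, 'k1': -0.12368174802189077, 'rvec': array([ 2.13414708, -2.13007694,  0.18037922]), 'tvec': array([ -60.8985276 ,  531.17767799, 1184.68222207])}
side {'fx': 434.7547739779809, 'fy': 434.7547739779809, 'cx': 276.72951342394083, 'cy': 214.2474093016832, 'k1': 0.0418649310871042, 'rvec': array([ 0.39014383,  2.85340585, -1.0569667 ]), 'tvec': array([509.96230782, -23.07298859, 945.4242325 ])}
```

View pics/top0.png

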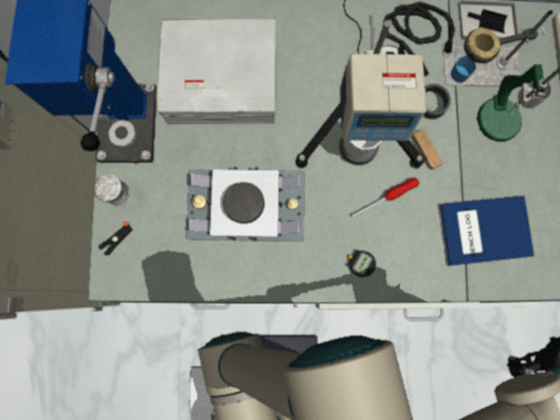

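View pics/side0.png

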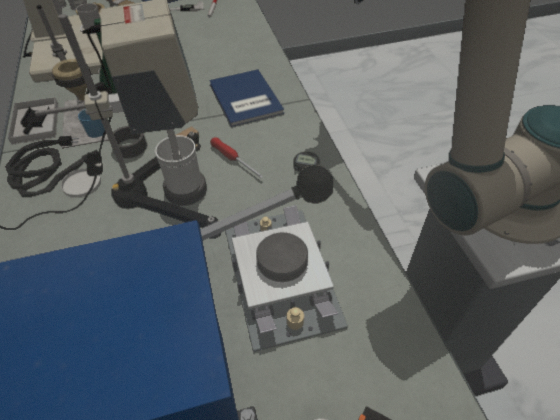

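The top view shows the plate with corners near (211,170), (278,169), (279,236), (211,238), the weights at (199,201) and (292,203), and a press lever at upper left. In the side view, the press hides the scene's left background but the bed is visible around (290,270).

```bash
cat > h.py <<'E'
import cv2,numpy as np,pickle
from scipy.spatial.transform import Rotation as R
def par(c):
    return np.array([[c["fx"],0,c["cx"]],[0,c["fy"],c["cy"]],[0,0,1.]]),np.array([c["k1"],0,0,0,0.]),R.from_rotvec(c["rvec"]).as_matrix(),np.array(c["tvec"])
def ray(c,uv,z):
    K,D,Rm,t=par(c);n=cv2.undistortPoints(np.array(uv,float).reshape(-1,1,2),K,D).reshape(-1,2)
    d=np.c_[n,np.ones(len(n))]@Rm;o=-Rm.T@t
    return o+d*((z-o[2])/d[:,2])[:,None]
def proj(c,P):
    K,D,Rm,t=par(c);return cv2.projectPoints(np.array(P,float).reshape(-1,1,3),np.array(c["rvec"]),t,K,D)[0].reshape(-1,2)
def bedpt(b,x,y,z=0):  # b=(cx,cy,ang)
    a=b[2];return np.array([b[0]+np.cos(a)*x-np.sin(a)*y,b[1]+np.sin(a)*x+np.cos(a)*y,z])
E
python3 - <<'E'
from h import *
d=pickle.load(open("cal.pkl","rb"))
c=d["top"];g=c["color"].min(axis=2)
for th in (200,):
    m=(g>th).astype(np.uint8);m[:150]=0;m[260:]=0;m[:,:180]=0;m[:,310:]=0
    m=cv2.morphologyEx(m,cv2.MORPH_OPEN,np.ones((3,3)))
    cn=max(cv2.findContours(m,0,1)[0],key=cv2.contourArea)
    P=ray(c,cn.reshape(-1,2),44)[:,:2].astype(np.float32)
    r=cv2.minAreaRect(P);print("plate",r)
for n in d: print(n,"cam",-par(d[n])[2].T@par(d[n])[3])
print("weights",ray(c,[(199,201),(292,203)],30).round(),"corners",ray(c,[(211,170),(278,169),(279,236),(211,238)],44).round())
print("bed corners",ray(c,[(305,167),(303,240),(186,240),(191,168)],8).round())
im=c["color"][150:260,170:320];cv2.imwrite("pics/t1.png",cv2.resize(im,None,fx=5,fy=5,interpolation=cv2.INTER_CUBIC))
E
```

```text
plate ((528.455078125, 33.56489944458008), (153.6421356201172, 152.03311157226562), 88.89192199707031)
top cam [ 323.25919183  -61.51540887 1257.39797714]
side cam [644.54571518 479.67300828 713.3691357 ]
weights [[534. 142.  30.]
 [529. -77.  30.]] corners [[605. 114.  44.]
 [608. -44.  44.]
 [450. -47.  44.]
 [445. 110.  44.]]
bed corners [[ 621. -109.    8.]
 [ 444. -104.    8.]
 [ 443.  174.    8.]
 [ 619.  168.    8.]]
```

View pics/t1.png

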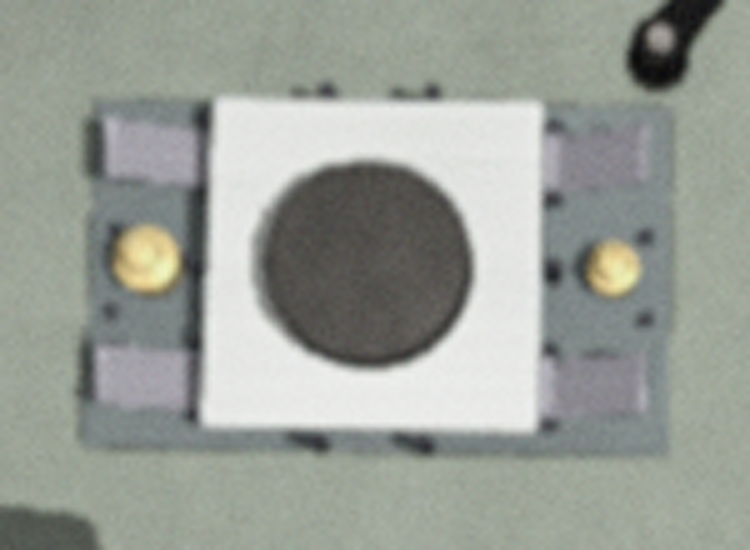

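>>> drive_tool([
  [0,0,0.129,0,0,0,1],
  [0,0,0.129,0,0,0,1],
  [0,0,0.129,0,0,0,1],
  [0,0,0,27,-52,0,1],
  [0,0,0,27,-52,0,1],
  [0,0,0,27,-52,0,1],
  [0,0,0,27,-52,0,1],
  [0,0,0,27,-52,0,1],
  [0,0,0,27,-52,0,1],
  [0,0,0,27,-52,0,1],
], newtons=40)

```text
time_s: 1.35
eef_pos: [403.2, -174.5, 231.2]
eef_rot: [1.0, -0.01, 0.0, 0.0]
ft_force: [1.4, 0.1, 0.2]
gripper_width: 0.3
```

>>> drive_tool([
  [0,0,0,24,-51,0,1],
  [0,0,0,23,-51,0,1],
  [0,0,0,23,-52,0,1],
  [0,0,0,0,0,50,1],
  [0,0,0,0,0,50,1],
  [0,0,0,0,0,40,1],
  [0,0,0,0,0,20,1],
  [0,0,0,0,0,0,1],
  [0,0,0,0,0,0,1],
  [0,0,0,0,0,0,1],
])

```text
time_s: 2.6
eef_pos: [476.6, -23.9, 72.4]
eef_rot: [1.0, -0.01, 0.001, 0.0]
ft_force: [0.1, 0.7, -0.9]
gripper_width: -0.2
```

Run:
```python
from h import *
from plant import sensors,camera
b=(528.5,33.5,-0.019)
c=camera("wrist");im=c["color"].copy()
s=sensors.get_state();print(s["eef_pos"],s["ft_force"])
for sx in(-1,1):
  for sy in(-1,1):
    print(sx,sy,"corner",bedpt(b,54*sx,54*sy).round(1),"tongue",bedpt(b,54*sx,116*sy).round(1))
    for p,col in((bedpt(b,78*sx,78*sy,44),(0,0,255)),(bedpt(b,54*sx,54*sy,44),(0,255,0)),(bedpt(b,85*sx,140*sy,8),(255,0,0)),(s["eef_pos"],(255,0,255))):
        q=proj(c,p)[0]
        if np.abs(q).max()<2000: cv2.circle(im,tuple(int(v) for v in q),4,col,1)
cv2.imwrite("pics/w1.png",im)
d=pickle.load(open("cal.pkl","rb"));t=d["top"]["color"].copy()
```

```text
[476.48941851 -23.86972753  72.38010561] [-0.48808765 -0.47519305  0.55659344]
-1 -1 corner [473.5 -19.5   0. ] tongue [472.3 -81.5   0. ]
-1 1 corner [475.5  88.5   0. ] tongue [476.7 150.5   0. ]
1 -1 corner [581.5 -21.5   0. ] tongue [580.3 -83.5   0. ]
1 1 corner [583.5  86.5   0. ] tongue [584.7 148.5   0. ]
```

View pics/w1.png

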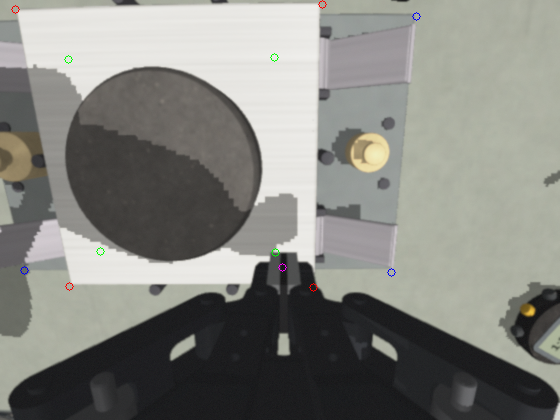

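>>> drive_tool([
  [0,0,0,-4,-2,10,1],
  [0,0,0,0,0,10,1],
  [0,0,0,0,0,3,1],
  [0,0,0,0,0,1,1],
  [0,0,0,0,0,1,1],
  [0,0,0,0,0,1,1],
  [0,0,0,0,0,1,1],
  [0,0,0,0,0,0,1],
  [0,0,0,0,0,0,1],
  [0,0,0,0,0,0,1],
])

```text
time_s: 3.9
eef_pos: [471.8, -21.6, 44.4]
eef_rot: [1.0, -0.01, 0.0, 0.0]
ft_force: [0.4, -0.6, -0.3]
gripper_width: 0.2
```

Run:
```python
from h import *
from plant import sensors
d=pickle.load(open("cal.pkl","rb"))
print("pad",ray(d["top"],[(243.4,202.6)],72), sensors.get_state()["ft_force"])
```

```text
pad [[522.82923638  33.60130341  72.        ]] [ 0.39807092 -0.58060791 -0.26465775]
```

>>> drive_tool([
  [0,0,0,0,0,0.5,1],
  [0,0,0,0,0,0.5,1],
  [0,0,0,0,0,0.5,1],
  [0,0,0,0,0,0.5,1],
  [0,0,0,0,0,0,1],
  [0,0,0,0,0,0,1],
  [0,0,0,0,0,0,1],
  [0,0,0,0,0,0,1],
  [0,0,0,0,0,0,1],
  [0,0,0,0,0,0,1],
])

```text
time_s: 5.15
eef_pos: [471.8, -21.6, 43.3]
eef_rot: [1.0, -0.01, 0.0, 0.0]
ft_force: [-2.7, 0.7, 9.2]
gripper_width: -0.1
```

>>> drive_tool([
  [0,0,0,0,0,-45,1],
  [0,0,0,0,-56,0,1],
  [0,0,0,0,-56,0,1],
  [0,0,0,0,0,25,1],
  [0,0,0,0,0,12,1],
  [0,0,0,0,0,4,1],
  [0,0,0,0,0,2,1],
  [0,0,0,0,0,1,1],
  [0,0,0,0,0,1,1],
  [0,0,0,0,0,0,1],
])

```text
time_s: 6.4
eef_pos: [474.3, 89.9, 43.5]
eef_rot: [1.0, -0.01, 0.001, 0.0]
ft_force: [-2.4, -1.2, 7.5]
gripper_width: 0.1
```

>>> drive_tool([
  [0,0,0,0,0,0,1],
  [0,0,0,0,0,0,1],
  [0,0,0,0,0,0,1],
  [0,0,0,0,0,0,1],
  [0,0,0,0,0,0,1],
  [0,0,0,0,0,0,1],
  [0,0,0,0,0,0,1],
  [0,0,0,0,0,0,1],
  [0,0,0,0,0,0,1],
  [0,0,0,0,0,0,1],
])

```text
time_s: 7.65
eef_pos: [474.3, 89.8, 43.5]
eef_rot: [1.0, -0.01, 0.001, 0.0]
ft_force: [-1.2, -0.9, 6.6]
gripper_width: -0.3
```

>>> drive_tool([
  [0,0,0,0,0,-45,1],
  [0,0,0,56,0,0,1],
  [0,0,0,56,0,0,1],
  [0,0,0,0,0,25,1],
  [0,0,0,0,0,12,1],
  [0,0,0,0,0,4,1],
  [0,0,0,0,0,2,1],
  [0,0,0,0,0,1,1],
  [0,0,0,0,0,1,1],
  [0,0,0,0,0,0,1],
])

```text
time_s: 8.9
eef_pos: [586.0, 88.3, 43.5]
eef_rot: [1.0, -0.01, 0.001, 0.0]
ft_force: [-1.5, -0.5, 4.4]
gripper_width: -0.3
```

>>> drive_tool([
  [0,0,0,0,0,0.5,1],
  [0,0,0,0,0,0.5,1],
  [0,0,0,0,0,0,1],
  [0,0,0,0,0,0,1],
  [0,0,0,0,0,0,1],
  [0,0,0,0,0,0,1],
  [0,0,0,0,0,0,1],
  [0,0,0,0,0,0,1],
  [0,0,0,0,0,0,1],
  [0,0,0,0,0,0,1],
])

```text
time_s: 10.15
eef_pos: [586.1, 88.3, 43.3]
eef_rot: [1.0, -0.01, 0.001, 0.0]
ft_force: [-1.8, 0.9, 10.3]
gripper_width: -0.0
```

>>> drive_tool([
  [0,0,0,0,0,-46,1],
  [0,0,0,0,56,0,1],
  [0,0,0,0,56,0,1],
  [0,0,0,0,0,25,1],
  [0,0,0,0,0,12,1],
  [0,0,0,0,0,4,1],
  [0,0,0,0,0,2,1],
  [0,0,0,0,0,1,1],
  [0,0,0,0,0,1,1],
  [0,0,0,0,0,0,1],
])

```text
time_s: 11.4
eef_pos: [584.2, -23.3, 42.9]
eef_rot: [1.0, -0.01, 0.001, -0.0]
ft_force: [-0.9, 1.5, 2.7]
gripper_width: -0.2
```

>>> drive_tool([
  [0,0,0,0,0,0.5,1],
  [0,0,0,0,0,0.5,1],
  [0,0,0,0,0,0,1],
  [0,0,0,0,0,0,1],
  [0,0,0,0,0,0,1],
  [0,0,0,0,0,0,1],
  [0,0,0,0,0,0,1],
  [0,0,0,0,0,0,1],
  [0,0,0,0,0,0,1],
  [0,0,0,0,0,0,1],
])

```text
time_s: 12.65
eef_pos: [584.0, -23.9, 41.4]
eef_rot: [1.0, -0.01, 0.0, 0.0]
ft_force: [2.6, 2.4, 4.5]
gripper_width: -0.3
```

Back right gives way (z 41.4 at 4.5 N). Next I press it fully down.

>>> drive_tool([
  [0,0,0,0,0,0.5,1],
  [0,0,0,0,0,0.5,1],
  [0,0,0,0,0,0.5,1],
  [0,0,0,0,0,0.5,1],
  [0,0,0,0,0,0.5,1],
  [0,0,0,0,0,0.5,1],
  [0,0,0,0,0,0,1],
  [0,0,0,0,0,0,1],
  [0,0,0,0,0,0,1],
  [0,0,0,0,0,0,1],
])

```text
time_s: 13.9
eef_pos: [584.2, -23.9, 39.5]
eef_rot: [1.0, -0.01, 0.001, 0.0]
ft_force: [1.9, 0.9, 10.6]
gripper_width: 0.1
```

>>> drive_tool([
  [0,0,0,0,0,-12,1],
  [0,0,0,0,0,-38,1],
  [0,0,0,-2,30,0,1],
  [0,0,0,0,30,0,1],
  [0,0,0,0,0,10,1],
  [0,0,0,0,0,10,1],
  [0,0,0,0,0,0,1],
  [0,0,0,0,0,0,1],
  [0,0,0,0,0,0,1],
  [0,0,0,0,0,0,1],
])

```text
time_s: 15.15
eef_pos: [580.7, -83.5, 68.6]
eef_rot: [1.0, -0.009, 0.0, 0.0]
ft_force: [-0.0, -0.3, -0.0]
gripper_width: -0.2
```

Run:
```python
from plant import camera
import cv2
cv2.imwrite("pics/w2.png",camera("wrist")["color"])
```

```text
(no output)
```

View pics/w2.png

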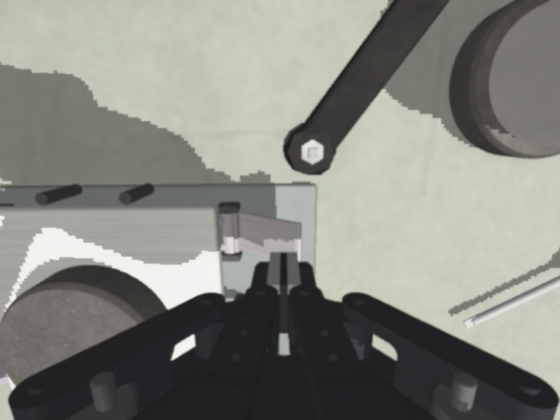

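The wrist view shows the fingertips at (285,260) over the back-right tongue (240–300, 215–250). The stand's foot at (310,150) is clear of them, so I push down.

>>> drive_tool([
  [0,0,0,0,0,12,1],
  [0,0,0,0,0,6,1],
  [0,0,0,0,0,4,1],
  [0,0,0,0,0,4,1],
  [0,0,0,0,0,4,1],
  [0,0,0,0,0,4,1],
  [0,0,0,0,0,4,1],
  [0,0,0,0,0,4,1],
  [0,0,0,0,0,0,1],
  [0,0,0,0,0,0,1],
])

```text
time_s: 16.45
eef_pos: [580.3, -83.4, 25.9]
eef_rot: [1.0, -0.01, -0.0, -0.0]
ft_force: [0.8, 0.0, 1.0]
gripper_width: 0.2
```

>>> drive_tool([
  [0,0,0,0,0,3,1],
  [0,0,0,0,0,3,1],
  [0,0,0,0,0,3,1],
  [0,0,0,0,0,2,1],
  [0,0,0,0,0,1,1],
  [0,0,0,0,0,1,1],
  [0,0,0,0,0,1,1],
  [0,0,0,0,0,0.5,1],
  [0,0,0,0,0,0,1],
  [0,0,0,0,0,0,1],
])

```text
time_s: 17.7
eef_pos: [580.5, -83.7, 12.0]
eef_rot: [1.0, -0.01, 0.0, 0.0]
ft_force: [-0.4, -3.0, 5.0]
gripper_width: -0.0
```

>>> drive_tool([
  [0,0,0,0,0,0.5,1],
  [0,0,0,0,0,0.5,1],
  [0,0,0,0,0,0.5,1],
  [0,0,0,0,0,0,1],
  [0,0,0,0,0,0,1],
  [0,0,0,0,0,0,1],
  [0,0,0,0,0,0,1],
  [0,0,0,0,0,0,1],
  [0,0,0,0,0,0,1],
  [0,0,0,0,0,0,1],
])

```text
time_s: 18.95
eef_pos: [580.6, -83.7, 11.7]
eef_rot: [1.0, -0.01, 0.0, 0.0]
ft_force: [-2.1, -2.5, 13.5]
gripper_width: -0.2
```

>>> drive_tool([
  [0,0,0,0,0,-10,1],
  [0,0,0,0,0,-40,1],
  [0,0,0,0,0,-50,1],
  [0,0,0,-50,0,-20,1],
  [0,0,0,-60,0,0,1],
  [0,0,0,-60,0,0,1],
  [0,0,0,-20,-20,0,1],
  [0,0,0,0,0,0,1],
  [0,0,0,0,0,0,1],
  [0,0,0,0,0,0,1],
])

```text
time_s: 20.2
eef_pos: [392.2, -60.4, 130.3]
eef_rot: [1.0, -0.01, 0.0, 0.0]
ft_force: [0.8, -0.4, -0.3]
gripper_width: 0.1
```

Run:
```python
from plant import camera
import cv2,numpy as np
w=camera("wrist")["color"];s=camera("side")["color"][190:360,200:370]
s=cv2.resize(s,(420,420),interpolation=cv2.INTER_CUBIC)
w=cv2.resize(w,(380,285));w=np.vstack([w,np.zeros((135,380,3),np.uint8)])
cv2.imwrite("pics/f.png",np.hstack([s,w]))
```

```text
(no output)
```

View pics/f.png

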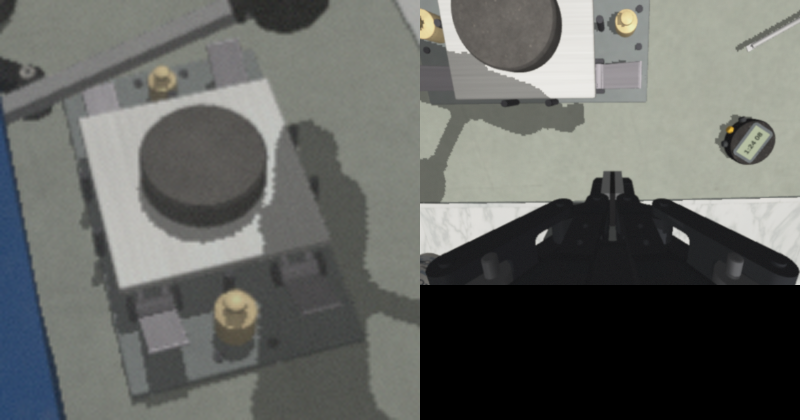

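The side crop shows the back-right tongue low at (100,98), and the front-right one standing at (225,60). I'll check the back-right one against projected flat and standing outlines.

Run:
```python
from h import *
from plant import camera
b=(528.5,33.5,-0.019);out=[]
for n in("top","side"):
    c=camera(n);im=c["color"];ctr=proj(c,bedpt(b,54,-105,15))[0].astype(int)
    x0,y0=ctr-28;o=cv2.resize(im[y0:y0+56,x0:x0+56],(392,392),interpolation=cv2.INTER_CUBIC)
    for a,col in((0,(0,255,0)),(0.6,(0,0,255))):
        P=[bedpt(b,54+sx,-(80+r*np.cos(a)),16-4*(a==0)+r*np.sin(a)) for sx,r in((-14,5),(14,5),(14,52),(-14,52))]
        q=((proj(c,P)-[x0,y0]+.5)*7).astype(int)
        cv2.polylines(o,[q],True,col,1)
    out.append(o)
cv2.imwrite("pics/f2.png",np.hstack(out))
```

```text
(no output)
```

View pics/f2.png

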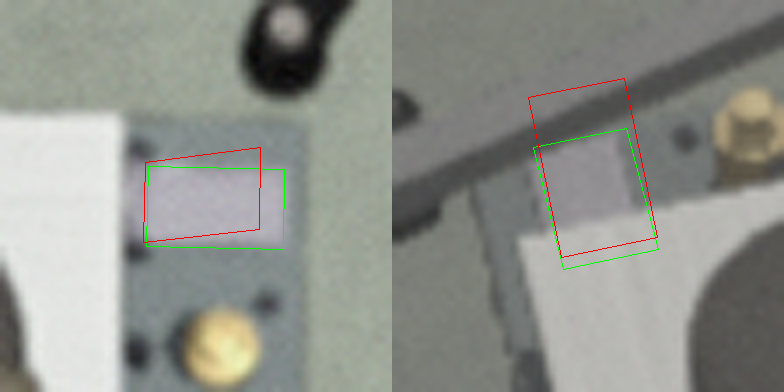

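Both views match the flat (green) outline, so I'm handing in.

```bash
python3 -c "from plant import hand_in; print(hand_in())"
```

```text
the job is handed in; nothing more can be done
None
```

The back right corner is the one that rocks. I pressed it fully down, then pushed its shim flat and handed the job in at about 20 s.

- **Finding the corner:** Front right, front left and back left were firm, with the fingertips stopping at about z 43.3–43.5 mm under 7–10 N. Back right gave from about 2.7 N and reached its stop at z 39.5 mm, reading 10.6 N there.
- **Pushing the shim:** I pushed the back right tongue down until it stopped hard, at z 11.7 mm and 13.5 N. A flat tongue's top should be at 12 mm.
- **Last checks:** After backing off, the tongue matched its projected flat outline in the top and side views, and the weights and pad looked undisturbed. I touched no other shim; the front right one was seen standing, but I did not check the two left ones against an outline. I did not press the back right corner again to feel that it is propped. No check failed or disagreed.

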